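# Close and lock the laser controller's access panel

### The job

With the gripper's fingertips, push the sliding aluminium access panel on top of the blue laser controller fully home against its end stop, so that the bay is covered. Then set a fingertip in the slot of the orange quarter-turn fastener and turn it clockwise all the way to its stop, so that its lever lies across behind the panel and locks it. Nothing is lifted or carried: the panel stays down in its guides, and the things standing around stay where they are.

Things in the scene. Friction and masses are not known exactly. Their poses are not given: they have to be found in the camera images.
- controller: Low blue laser-controller unit lying on the bench, fixed: x -155 to +125, y -165 to +165, deck 60 mm high; z up. Origin on the bench under deck point (0, 0). Its deck has a service bay: an opening x -52 to +52, y -128 to -12 mm, with a circuit board inside.
- end_stop (a point): Middle of the end stop's face, at deck height: controller (0, -140, 60) mm. The stop joins two dark steel guides along the controller's y (inner faces x -67 and +67, 11 mm high, lips reaching 8 mm inward over the panel's edges); the near (-x) guide ends at y +2, the far one at y +110.
- panel: Loose aluminium access panel, 130 (x) x 140 (y) x 6 mm, 0.3 kg, flat on the deck between the guides (2 mm play a side), axes like the controller's. Origin at the centre of its underside. Slides along the controller's y with a few newtons: fully home towards -y its origin is at controller (0, -70) mm; starts 35 to 65 mm open towards +y. Not to be lifted.
- panel_rib (a point): Middle of the top of the black upright rib on the panel: 70 mm long (panel x), 8 mm thick (panel y), 16 mm above the panel's upper face, 22 mm above the deck; at panel x 0, y +10 mm. Push on its +y face to close the panel.
- cam (a joint): Angle (rad) of the orange quarter-turn cam fastener, growing clockwise from above. 0: lever along the controller's +y, unlocked, beside the track. 1.571 (hard stop): along +x, across the track, 5 mm behind the closed panel, locked; an open panel blocks it. Starts -0.35 to 0.05; lower stop -0.40. Friction 0.12 N m (2 N at the slot); stays where it is left.
- cam_axis (a point): Point on the fastener's vertical turning axis at deck height: controller (-100, +33, 60) mm. The round orange hub about it is 54 mm across and stands 22 mm above the deck.
- cam_slot (a point): Centre of the black floor of the open-topped finger slot in the fastener's lever, 59 mm from the turning axis, 6 mm above the deck; moves with the lever. The slot is 50 mm long (along the lever) x 44 mm wide x 16 mm deep; side walls 6 mm, outer end wall 8 mm thick. The lever is 56 mm wide and reaches 92 mm from the axis; rim 22 mm above the deck.
- lens_cap: Bystander: black round lens cap, 42 mm across, 16 mm high, on the deck near its near -y corner. Origin at the centre of its underside.
- sample: Bystander: brass sample bar 30 x 70 x 12 mm on the deck near its far +y corner. Origin at the centre of its underside.
- driver: Bystander: screwdriver lying on the bench beside the controller's -y side. Origin under its middle.
- cleaner: Bystander: white bottle with blue cap, 50 mm across, 130 mm high, on the bench beside the controller's +y side. Origin at the centre of its underside.
- mug: Bystander: white mug, 76 mm across, 85 mm high, on the bench beside the screwdriver, on the controller's -y side. Origin at the centre of its underside.
- tags: Bystander: stack of blank metal tags, 50 x 80 x 12 mm, on the bench to the controller's +y side. Origin at the centre of its underside.
Things that resemble listed ones, but are neither listed nor needed, are in the scene too. Of the things shaped like the panel, the aluminium one is meant.

How it is judged:
By the outcome, as a careful person would: the job done as asked, in the order asked, and still so for the second after the job is handed in, with the robot touching nothing.
It also fails if it takes over 54 s, if anything falls off the work surface, if the arm or the gripper's body presses on something with over 40 N, if the wrist force passes 120 N, or if a joint passes its speed limit or range.

### The arm

A 6-joint arm with a two-finger parallel gripper is mounted at the origin on the work surface. World frame = base frame: x ahead of the robot, y to its left, z up, the work surface at z = 0. Lengths are in mm, angles in rad, forces in N, time in s.
With the tool pointing down it reaches from about 300 to 875 mm from the base axis. Payload 6.4 kg.
Tool frame: the origin (TCP) lies at the very end of the fingers, on their centre line; the grasp point (between the pads) lies arm.hold_point_z behind it (arm.hold_point_z is the distance from the TCP to the grasp point, in mm); x points along the fingers, z is the direction in which the jaws open and shut, and the axes are right-handed (so a half turn about x gives the same grasp; the last joint's range is limited). The gripper opens to 85 mm and grips with 20 to 120 N. Pads are 22 mm wide; open, the fingers measure 114 mm over their backs; the gripper's body (76 mm by 85 mm) begins 54 mm behind the grasp point. The pads swing forward as they close: fully open they stand 13 mm farther back than shut.
Start: joints at [-1.475, 0.181, 1.607, -0, 1.354, -0.206], TCP at [170.929, -549.021, 231.288] pointing down, gripper open.
Joint ranges: [-2.99, 2.99], [-0.89, 2.07], [0.3, 2.58], [-1.14, 4.28], [0, 2.63], [-3.12, 3.12]. Speed limits (rad/s): [2.57, 2.57, 3.01, 3.14, 3.14, 3.14].

### API

Orientations are given as [roll, pitch, yaw] about the fixed x, y, z axes, in that order (R = Rz(yaw) Ry(pitch) Rx(roll)).
In Python, from plant import telemetry, capture, arm gives the robot as it stands. The module is installed in compiled form; this text tells all that it offers.
- The arm moves only by the tool move_arm, never from a script. Its argument "motion" is a list of rows, each a list of 3 entries, a list of its own where there are three numbers: the turn, a rotation vector about the tool's x, y, z in rad, then the shift along the tool's x, y, z in cm, then the opening, from 0 (shut) to 1 (fully open). In form: [[[ax, ay, az], [x, y, z], claw], ...]. A call has 1 to 20 rows; each row is the pose to reach, as a shift and turn from the pose commanded when the call began, along the tool's axes at that moment; what a row does not reach only later rows make up. A row lasts 1/12 s, in which the tool goes at most 41.7 mm and 7.16 degrees, less where a joint would pass 70% of its speed; a pose out of reach is approached as far as the arm can. A call with a gripper value outside its range is refused whole. The fingers move at their own pace and stop on an object; "newtons" is the grip in N (left out, the last holds). Time passes only in rows, so rows that repeat a pose let the fingers close. It gives the time, the measured TCP pose, the force and the opening at its end, in the units of the state.
- telemetry.read_state(): the state, without advancing time (a new reading comes with each control period).
- capture(name): name is "scene" or "side" or "wrist"; returns a dict with "frame" (400x640x3 uint8, red, green, blue), "K" (3x3 intrinsics, pixels), "T" (4x4, takes a point from camera to world coordinates). Camera axes: x right, y down, z forward; pixel columns grow to the right and rows downward; lengths in mm; the calibration is good to about 2 mm. A picture is of the moment at which its call begins. There is no depth.
- arm.close_job(): hands the job in, once; it reports no verdict.
The state is a dict: "clock": time; "joint_positions": joint angles; "joint_velocities": joint speeds; "joint_torque": joint torques, N m; "eef_pos": TCP position; "ee_rot": TCP orientation; "ft_force": force on the tool from outside, world axes, zero at the start; "ft_torque": the same for the moment, N m; "width": finger opening in mm.
Only numpy, scipy, OpenCV 4.12 (cv2) and the standard library are available. Lean on these libraries where they do the work, as an engineer would, in place of code of your own. Each camera call takes 0.05 s, during which the arm holds its last target.

## Working session

There is one attempt and no reset: what is moved stays moved. The work goes in short steps, Python scripts to look and compute and a tool call to move; the robot and the scene stay as the last step left them, time stands still between calls to the robot, and variables do not carry over. Pictures are saved under pics/ and viewed, and the job is handed in when it is done.

Besides the shell and the picture viewer there is one more tool, called after "Request:" by a JSON object that holds its "op" and its "data", one argument or row to a line. move_arm: Moves the arm, as the interface text tells. Its arguments: {"type":"object","properties":{"motion":{"type":"array"},"newtons":{"type":"number"}},"required":["motion"]}

```bash
mkdir -p pics; python3 - <<'E'
from plant import telemetry, capture, arm
import cv2
s=telemetry.read_state(); print(s); print(arm.hold_point_z)
for n in ["scene","side","wrist"]:
    c=capture(n); cv2.imwrite(f"pics/{n}0.png",c["frame"][:,:,::-1]); print(n,c["K"].tolist(),c["T"].round(3).tolist())
E
```

```text
{'clock': 0.0, 'joint_positions': array([-1.47529528e+00,  1.81518440e-01,  1.60803286e+00, -3.68311638e-05,
        1.35379916e+00, -2.06313190e-01]), 'joint_velocities': array([-6.99336113e-04, -2.63717328e-04,  6.88357809e-04, -1.39678850e-03,
       -9.11363120e-06, -7.09184351e-04]), 'joint_torque': array([-8.10332385e-04, -4.44880342e+01, -3.51330936e+01, -3.58572470e-04,
        9.04576562e-03, -2.28732932e-05]), 'eef_pos': array([ 170.86363785, -548.43486177,  230.38485334]), 'ee_rot': array([2.9557302 , 1.56903815, 1.68675607]), 'ft_force': array([0.65980203, 0.02435163, 1.64824446]), 'ft_torque': array([ 0.03112302,  0.00023748, -0.07067186]), 'width': 85.36873485785026}
18.700000000000003
scene [[443.3534851606431, 0.0, 315.7511894252207], [0.0, 443.3534851606431, 202.41420437233717], [0.0, 0.0, 1.0]] [[0.138, 0.724, -0.676, 1355.556], [0.99, -0.109, 0.086, -127.385], [-0.011, -0.681, -0.732, 992.417], [0.0, 0.0, 0.0, 1.0]]
side [[515.1862677866959, 0.0, 324.36040055551973], [0.0, 515.1862677866959, 197.5136485139258], [0.0, 0.0, 1.0]] [[-0.999, -0.025, 0.031, 456.583], [-0.04, 0.648, -0.761, 961.509], [-0.001, -0.761, -0.648, 929.497], [0.0, 0.0, 0.0, 1.0]]
wrist [[320.4650766400765, 0.0, 314.6005800739741], [0.0, 320.4650766400765, 199.10462830838372], [0.0, 0.0, 1.0]] [[0.296, -0.904, -0.308, 250.173], [-0.955, -0.281, -0.093, -524.279], [-0.002, 0.322, -0.947, 372.896], [0.0, 0.0, 0.0, 1.0]]
```

View pics/scene0.png

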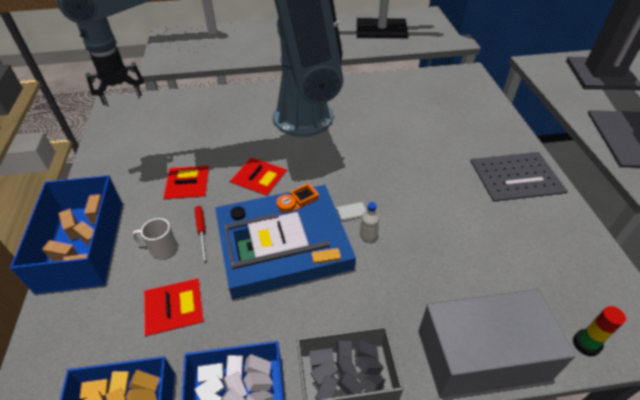

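View pics/side0.png

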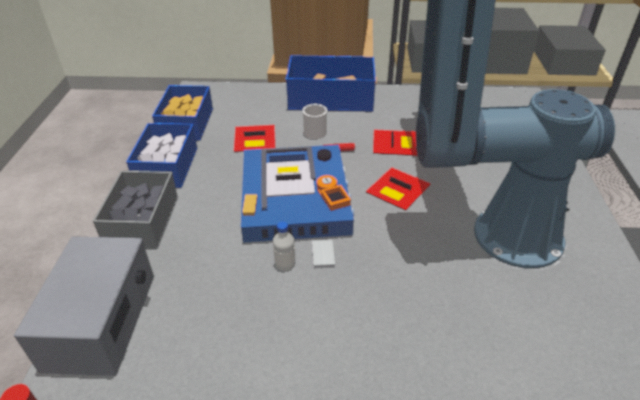

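View pics/wrist0.png

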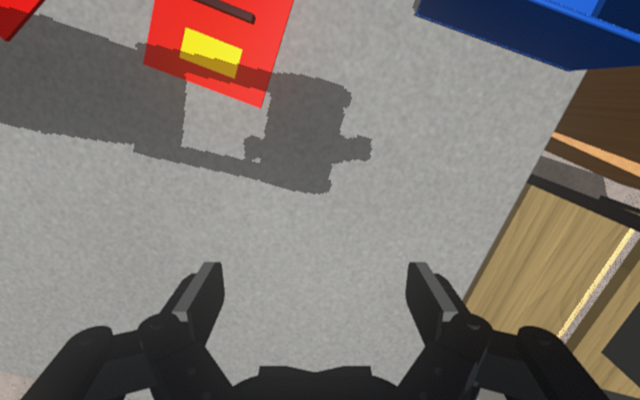

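The scene picture shows the controller at about (285,240), the pale panel with its black rib at (280,233), and the orange cam with its hub at (287,202) and lever at (303,194). The red plates at (187,181), (260,175) and (173,305) lie on the bench and are decoys. The aluminium one on the deck is the panel meant. I'll confirm that with enlarged crops.

```bash
python3 - <<'E'
import cv2
a=cv2.imread("pics/scene0.png")[170:310,205:365]; cv2.imwrite("pics/sc_crop.png",cv2.resize(a,None,fx=5,fy=5,interpolation=cv2.INTER_CUBIC)[:600*2][:700])
b=cv2.imread("pics/side0.png")[130:250,225:375]; cv2.imwrite("pics/si_crop.png",cv2.resize(b,None,fx=5,fy=5,interpolation=cv2.INTER_CUBIC))
a=cv2.imread("pics/scene0.png")[175:295,205:365]; cv2.imwrite("pics/sc_crop.png",cv2.resize(a,None,fx=5,fy=5,interpolation=cv2.INTER_CUBIC))
E
```

```text
(no output)
```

View pics/sc_crop.png

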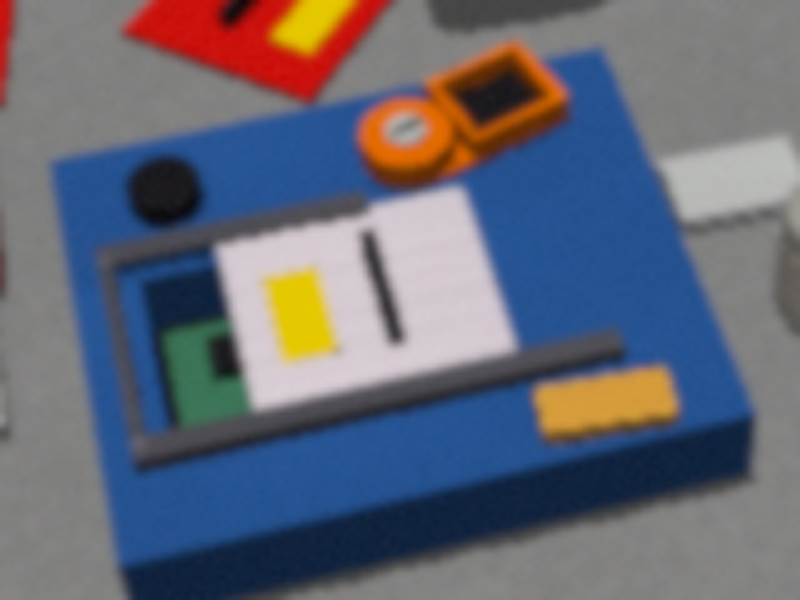

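View pics/si_crop.png

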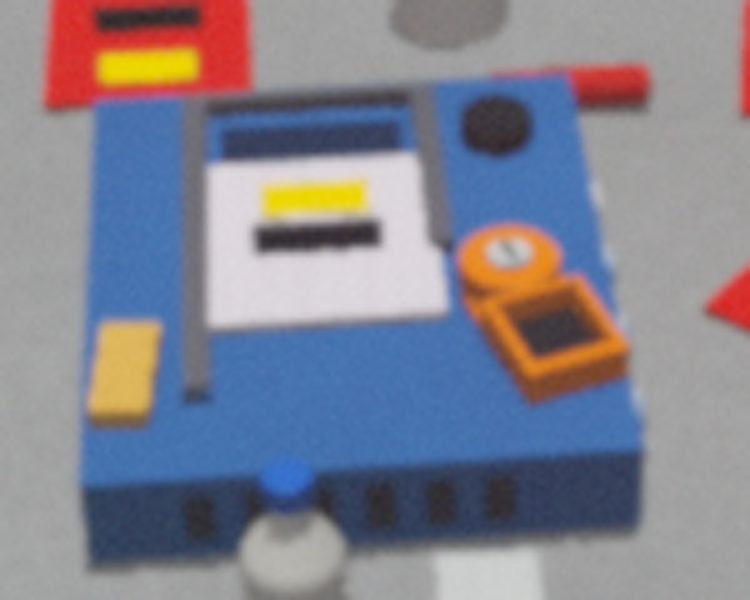

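The crops confirm it: the pale aluminium panel on the deck, with its rib at crop pixel (382,285), is about 45 mm open. The orange hub is at (408,132), the slotted lever points towards +y and outward, and it is unlocked. Next I fit the poses from both views.

```bash
cat > h.py <<'E'
import numpy as np
def proj(c,P):
    R=c["T"][:3,:3];t=c["T"][:3,3];q=(np.atleast_2d(P)-t)@R
    return np.stack([c["K"][0,0]*q[:,0]/q[:,2]+c["K"][0,2],c["K"][1,1]*q[:,1]/q[:,2]+c["K"][1,2]],1)
def tri(cs,uvs):
    A=[];b=[]
    for c,uv in zip(cs,uvs):
        d=c["T"][:3,:3]@np.linalg.inv(c["K"])@np.array([*uv,1]);d/=np.linalg.norm(d)
        M=np.eye(3)-np.outer(d,d);A.append(M);b.append(M@c["T"][:3,3])
    return np.linalg.lstsq(np.vstack(A),np.hstack(b),rcond=None)[0]
E
python3 - <<'E'
from h import *
from plant import capture
from scipy.optimize import least_squares
S=capture("scene");D=capture("side")
f=lambda p,o:np.array(o)+(np.array(p)+.5)/5-.5
so,do=(205,175),(225,130)
pts={"A":((-155,-165,60),(53,163),(573,75)),"B":((-155,165,60),(603,47),(640,450)),"C":((125,165,60),(755,415),(82,487)),"D":((125,-165,60),(122,568),(97,98)),"hub":((-100,33,82),(408,130),(510,252)),
"fg":((71,110,71),(620,335),(190,390))}
rs={"panelNE":((465,188),(447,312)),"panelFE":((517,350),(207,327)),"panelF-":((250,412),(210,165)),"slotc":((497,95),(557,328)),"ribN":((367,232),(380,225)),"ribF":((395,340),(255,232)),"cap":((165,180),(496,118))}
def W(p,P):
    c,s=np.cos(p[2]),np.sin(p[2]);P=np.atleast_2d(P).astype(float)
    return np.stack([p[0]+c*P[:,0]-s*P[:,1],p[1]+s*P[:,0]+c*P[:,1],P[:,2]+p[3]],1)
L=np.array([v[0] for v in pts.values()])
u=np.array([f(v[1],so) for v in pts.values()]);w=np.array([f(v[2],do) for v in pts.values()])
g=lambda p:np.r_[(proj(S,W(p,L))-u).ravel(),(proj(D,W(p,L))-w).ravel()]
r=least_squares(g,[500,-100,0.1,0],x_scale=[100,100,.1,10],loss='soft_l1');print(r.x);print(g(r.x).reshape(-1,2).round(1).tolist())
p=r.x;np.save("pose.npy",p)
c,s=np.cos(p[2]),np.sin(p[2])
for k,v in list({k:v[1:] for k,v in pts.items()}.items())+list(rs.items()):
    X=tri([S,D],[f(v[0],so),f(v[1],do)]);d=X[:2]-p[:2]
    print(k,X.round(1),"ctrl",round(c*d[0]+s*d[1],1),round(-s*d[0]+c*d[1],1))
E
```

```text
[ 5.96792032e+02 -1.22460767e+02  1.33744461e-01 -2.56362949e+00]
[[-0.7, -0.8], [-0.2, -0.2], [0.1, -0.6], [-0.9, -0.7], [-0.5, -0.0], [0.7, 1.6], [-0.6, -0.1], [1.2, 0.2], [-0.6, 0.2], [-0.3, 0.4], [0.1, 1.2], [-0.5, -0.0]]
A [ 464.5 -306.1   55.6] ctrl -155.6 -164.4
B [424.   20.8  58.8] ctrl -152.1 165.0
C [698.3  56.9  56.1] ctrl 124.5 164.2
D [ 743.1 -268.4   57.7] ctrl 125.6 -164.1
hub [ 494.5 -102.6   82.3] ctrl -98.8 33.3
fg [650.   -4.2  69.8] ctrl 68.5 110.1
panelNE [526.4 -74.5  63.6] ctrl -63.4 56.9
panelFE [648.6 -58.7  65.5] ctrl 59.8 56.3
panelF- [ 665.8 -200.1   64.1] ctrl 58.0 -86.1
slotc [468.4 -49.1  75.8] ctrl -117.5 89.9
ribN [ 564.5 -130.8   77.8] ctrl -33.1 -4.0
ribF [ 633.7 -124.    73.4] ctrl 36.4 -6.4
cap [ 506.1 -239.3   73. ] ctrl -105.4 -103.7
```

Both views agree on the controller at about (597,-122) with yaw 0.134. Deck height comes out at 57 against the stated 60 (a z bias of about -2.5 mm). The panel's rear edge is at controller y +56, so it is 56 mm open. The rib is at y -5, and the slot centre radius is 60 (59 stated) with the cam at about -0.30. All of this is plausible, so I move above and behind the rib with the gripper shut.

Request:
{"op": "move_arm", "data": {
  "motion": [
    [[0.168,0,0],[7.1,53.8,-30.75],0],
    [[0.168,0,0],[7.1,53.8,-30.75],0],
    [[0.168,0,0],[7.1,53.8,-30.75],0],
    [[0.168,0,0],[7.1,53.8,-30.75],0],
    [[0.168,0,0],[7.1,53.8,-30.75],0],
    [[0.168,0,0],[7.1,53.8,-30.75],0],
    [[0.168,0,0],[7.1,53.8,-30.75],0],
    [[0.168,0,0],[7.1,53.8,-30.75],0],
    [[0.168,0,0],[7.1,53.8,-30.75],0],
    [[0.168,0,0],[7.1,53.8,-30.75],0],
    [[0.168,0,0],[7.1,53.8,-30.75],0],
    [[0.168,0,0],[7.1,53.8,-30.75],0],
    [[0.168,0,0],[7.1,53.8,-30.75],0],
    [[0.168,0,0],[7.1,53.8,-30.75],0],
    [[0.168,0,0],[7.1,53.8,-30.75],0],
    [[0.168,0,0],[7.1,53.8,-30.75],0],
    [[0.168,0,0],[7.1,53.8,-30.75],0],
    [[0.168,0,0],[7.1,53.8,-30.75],0],
    [[0.168,0,0],[7.1,53.8,-30.75],0],
    [[0.168,0,0],[7.1,53.8,-30.75],0]
  ],
  "newtons": 40
}}

```text
clock: 1.92
eef_pos: [592.7, -96.8, 160.6]
ee_rot: [0.414, 1.57, -1.025]
ft_force: [0.7, -0.5, -0.2]
width: 0.0
```

```bash
python3 - <<'E'
from plant import telemetry, capture
import cv2
from h import *
print(telemetry.read_state()["eef_pos"])
cs={n:capture(n) for n in ["scene","side","wrist"]}
cv2.imwrite("pics/w1.png",cs["wrist"]["frame"][:,:,::-1])
a=cs["scene"]["frame"][135:295,205:365,::-1];b=cs["side"]["frame"][90:250,225:375,::-1]
R=lambda i:cv2.resize(i,None,fx=3.7,fy=3.7,interpolation=cv2.INTER_CUBIC)[:592]
cv2.imwrite("pics/s1.png",cv2.resize(np.hstack([a,b]),None,fx=2.5,fy=2.5,interpolation=cv2.INTER_CUBIC))
p=np.load("pose.npy");c,s=np.cos(p[2]),np.sin(p[2])
for q in [(-100,33,82),(-35,0,82),(35,0,82),(-65,56,66),(65,56,66),(-67,2,71),(-155,165,60)]:
    P=np.array([p[0]+c*q[0]-s*q[1],p[1]+s*q[0]+c*q[1],q[2]]);print(q,proj(cs["wrist"],P).round(0))
E
```

```text
[592.6668863  -96.81086434 160.58967141]
(-100, 33, 82) [[307. 320.]]
(-35, 0, 82) [[348. 251.]]
(35, 0, 82) [[352. 161.]]
(-65, 56, 66) [[279. 274.]]
(65, 56, 66) [[273. 116.]]
(-67, 2, 71) [[344. 279.]]
(-155, 165, 60) [[170. 352.]]
```

View pics/w1.png

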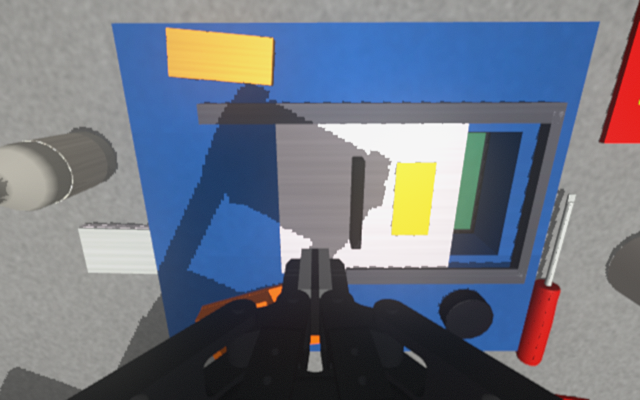

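View pics/s1.png

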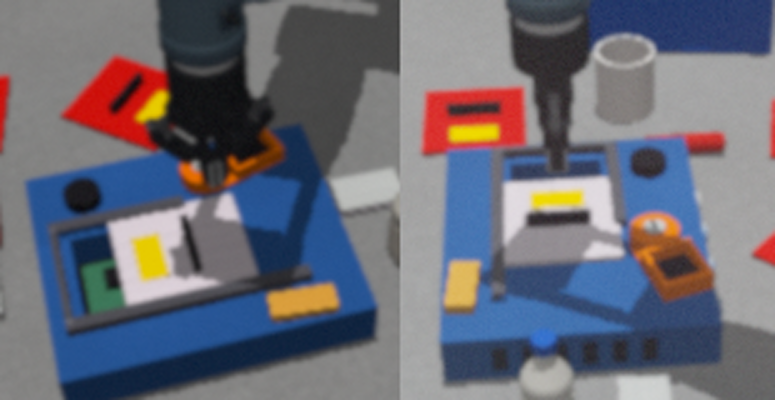

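The wrist picture shows the rib's +y top edge at u≈351, v 157–248, against predicted 348–352, 161–251. The closed fingertips at (316,255) are clear on its +y side. Now I descend behind the rib to tip z≈74, which is 8 mm above the panel face.

Request:
{"op": "move_arm", "data": {
  "motion": [
    [[0,0,0],[2.5,0,0],0],
    [[0,0,0],[5,0,0],0],
    [[0,0,0],[7,0,0],0],
    [[0,0,0],[8,0,0],0],
    [[0,0,0],[8.7,0,0],0],
    [[0,0,0],[8.7,0,0],0],
    [[0,0,0],[8.7,0,0.3],0],
    [[0,0,0],[8.7,0,0.6],0],
    [[0,0,0],[8.7,0,0.9],0],
    [[0,0,0],[8.7,0,1.2],0],
    [[0,0,0],[8.7,0,1.5],0],
    [[0,0,0],[8.7,0,1.8],0],
    [[0,0,0],[8.7,0,2.1],0],
    [[0,0,0],[8.7,0,2.4],0]
  ]
}}

```text
clock: 3.23
eef_pos: [596.7, -119.0, 73.8]
ee_rot: [2.477, 1.57, 1.041]
ft_force: [-1.0, 4.3, 5.2]
width: 0.1
```

```bash
cat > look.py <<'E'
import sys,cv2
from plant import telemetry, capture
from h import *
n=sys.argv[1]
s=telemetry.read_state();print(s["clock"],s["eef_pos"].round(1),s["ft_force"].round(1),s["ft_torque"].round(2))
p=np.load("pose.npy");c,si=np.cos(p[2]),np.sin(p[2]);d=s["eef_pos"][:2]-p[:2];print("tcp ctrl",(c*d[0]+si*d[1]).round(1),(-si*d[0]+c*d[1]).round(1))
cs={k:capture(k) for k in ["scene","side","wrist"]}
cv2.imwrite(f"pics/w{n}.png",cs["wrist"]["frame"][:,:,::-1])
a=cs["scene"]["frame"][135:295,205:365,::-1];b=cs["side"]["frame"][90:250,225:375,::-1]
cv2.imwrite(f"pics/s{n}.png",cv2.resize(np.hstack([a,b]),None,fx=2.5,fy=2.5,interpolation=cv2.INTER_CUBIC))
E
python3 look.py 2
```

```text
3.2333 [ 596.7 -119.    73.8] [-1.   4.3  5.2] [ 0.7   0.08 -0.03]
tcp ctrl 0.4 3.5
```

View pics/w2.png

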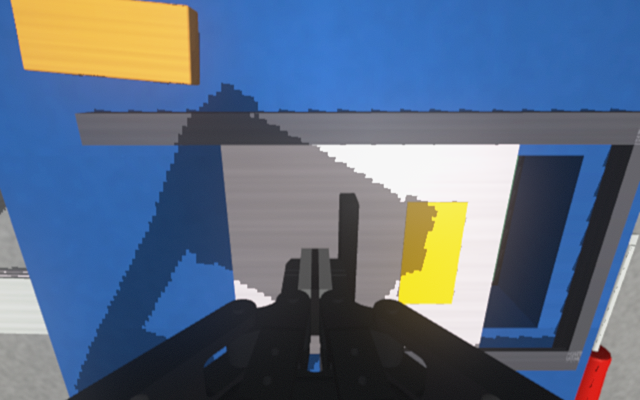

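View pics/s2.png

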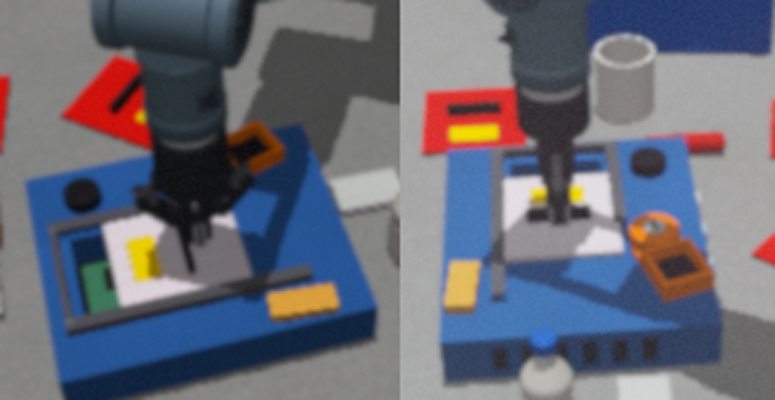

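The right fingertip is against the rib's +y face at (340,270) in the wrist view, and the panel has begun to slide with about 4 N. I keep pushing.

Request:
{"op": "move_arm", "data": {
  "motion": [
    [[0,0,0],[0,0,0.3],0],
    [[0,0,0],[0,0,0.6],0],
    [[0,0,0],[0,0,0.9],0],
    [[0,0,0],[0,0,1.2],0],
    [[0,0,0],[0,0,1.5],0],
    [[0,0,0],[0,0,1.8],0],
    [[0,0,0],[0,0,2.1],0],
    [[0,0,0],[0,0,2.4],0],
    [[0,0,0],[0,0,2.7],0],
    [[0,0,0],[0,0,3.0],0],
    [[0,0,0],[0,0,3.3],0],
    [[0,0,0],[0,0,3.6],0],
    [[0,0,0],[0,0,3.8],0],
    [[0,0,0],[0,0,4.0],0]
  ]
}}

```text
clock: 4.55
eef_pos: [601.9, -158.5, 73.6]
ee_rot: [2.748, 1.57, 1.311]
ft_force: [-0.5, 6.6, 5.9]
width: -0.3
```

```bash
python3 look.py 3
```

```text
4.55 [ 601.9 -158.5   73.6] [-0.5  6.6  5.9] [0.84 0.1  0.01]
tcp ctrl 0.3 -36.4
```

View pics/w3.png

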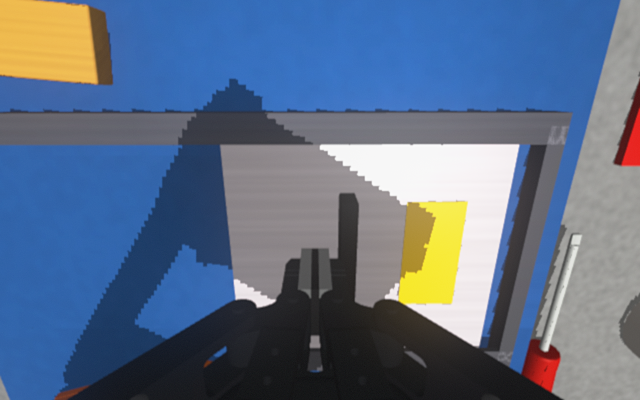

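The panel's front edge (u≈518) is still a few mm short of the stop (u≈530). I finish in small steps.

Request:
{"op": "move_arm", "data": {
  "motion": [
    [[0,0,0],[0,0,0.1],0],
    [[0,0,0],[0,0,0.2],0],
    [[0,0,0],[0,0,0.3],0],
    [[0,0,0],[0,0,0.4],0],
    [[0,0,0],[0,0,0.5],0]
  ]
}}

```text
clock: 5.12
eef_pos: [602.6, -163.2, 73.6]
ee_rot: [2.834, 1.57, 1.397]
ft_force: [-0.1, 4.3, 5.5]
width: -0.4
```

Request:
{"op": "move_arm", "data": {
  "motion": [
    [[0,0,0],[0,0,0.1],0],
    [[0,0,0],[0,0,0.2],0]
  ]
}}

```text
clock: 5.28
eef_pos: [602.9, -165.2, 73.6]
ee_rot: [2.81, 1.57, 1.373]
ft_force: [-0.6, 6.5, 5.8]
width: -0.3
```

```bash
python3 look.py 4
```

```text
5.2833 [ 602.9 -165.2   73.6] [-0.6  6.5  5.8] [ 0.84  0.07 -0.01]
tcp ctrl 0.3 -43.2
```

View pics/w4.png

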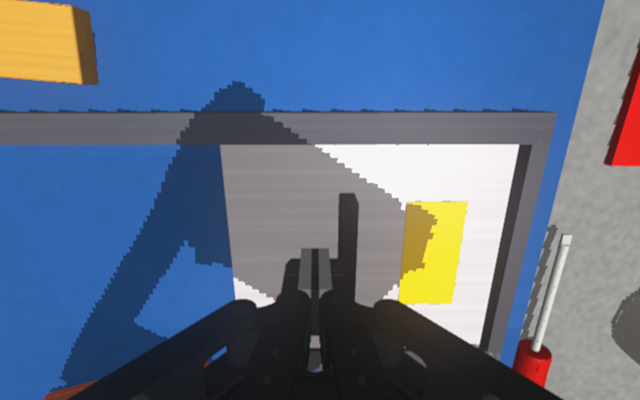

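Almost home, and the force is still only sliding friction.

Request:
{"op": "move_arm", "data": {
  "motion": [
    [[0,0,0],[0,0,0.05],0],
    [[0,0,0],[0,0,0.1],0],
    [[0,0,0],[0,0,0.15],0],
    [[0,0,0],[0,0,0.15],0]
  ]
}}

```text
clock: 5.77
eef_pos: [603.1, -166.8, 73.6]
ee_rot: [2.745, 1.57, 1.308]
ft_force: [-0.9, 6.4, 5.4]
width: -0.1
```

Request:
{"op": "move_arm", "data": {
  "motion": [
    [[0,0,0],[0,0,0.05],0],
    [[0,0,0],[0,0,0.1],0],
    [[0,0,0],[0,0,0.15],0],
    [[0,0,0],[0,0,0.15],0]
  ]
}}

```text
clock: 6.1
eef_pos: [603.2, -167.8, 73.6]
ee_rot: [3.091, 1.569, 1.654]
ft_force: [-1.0, 6.6, 6.6]
width: -0.1
```

Request:
{"op": "move_arm", "data": {
  "motion": [
    [[0,0,0],[0,0,0.05],0],
    [[0,0,0],[0,0,0.1],0],
    [[0,0,0],[0,0,0.15],0],
    [[0,0,0],[0,0,0.15],0]
  ]
}}

```text
clock: 6.43
eef_pos: [603.2, -168.0, 73.6]
ee_rot: [-3.09, 1.567, 1.757]
ft_force: [-1.5, 11.0, 8.3]
width: -0.1
```

```bash
python3 look.py 5; python3 -c "
import cv2
a=cv2.imread('pics/w5.png')[90:290,420:620];cv2.imwrite('pics/w5c.png',cv2.resize(a,None,fx=3,fy=3))"
```

```text
6.4333 [ 603.2 -168.    73.6] [-1.5 11.   8.3] [ 1.75  0.25 -0.04]
tcp ctrl 0.3 -46.0
```

View pics/w5c.png

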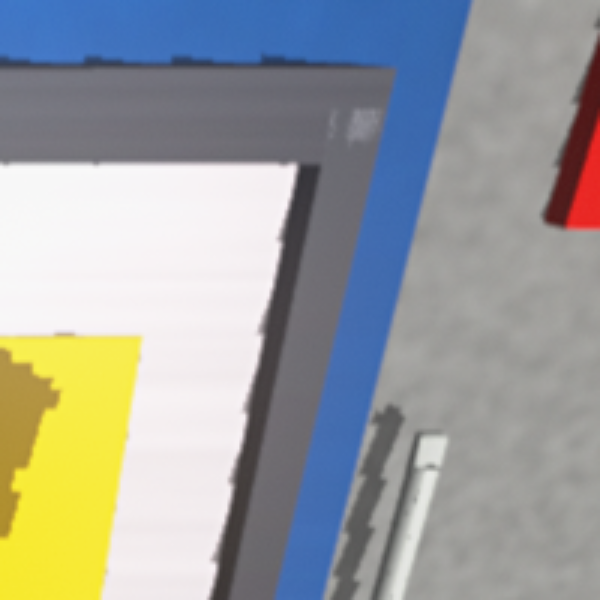

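The tip has stalled at controller y -46 and the force has risen to 11 N, with the panel edge under the stop's face. One more small press will confirm it.

Request:
{"op": "move_arm", "data": {
  "motion": [
    [[0,0,0],[0,0,0.05],0],
    [[0,0,0],[0,0,0.1],0],
    [[0,0,0],[0,0,0.15],0],
    [[0,0,0],[0,0,0.15],0]
  ]
}}

```text
clock: 6.92
eef_pos: [603.3, -168.3, 73.6]
ee_rot: [-3.061, 1.565, 1.786]
ft_force: [-2.1, 15.6, 9.2]
width: 0.3
```

The position holds while the force rises to about 16 N, so it is a hard stop and the panel is home. I back off, rise, and go above the cam slot.

Request:
{"op": "move_arm", "data": {
  "motion": [
    [[0,0,0],[0,0,-0.5],0],
    [[0,0,0],[0,0,-1.5],0],
    [[0,0,0],[-2.5,0,-1.5],0],
    [[0,0,0],[-5,0,-1.5],0],
    [[0,0,0],[-5.5,-3,-5],0],
    [[0,0,0],[-5.5,-6,-8],0],
    [[0,0,0],[-5.5,-9,-11],0],
    [[0,0,0],[-5.5,-11.8,-13.7],0],
    [[0,0,0],[-5.5,-11.8,-13.7],0],
    [[0,0,0],[-5.5,-11.8,-13.7],0],
    [[0,0,0],[-5.5,-11.8,-13.7],0]
  ]
}}

```text
clock: 7.83
eef_pos: [469.0, -52.2, 128.7]
ee_rot: [0.781, 1.569, -0.656]
ft_force: [0.9, 0.3, 0.4]
width: 0.1
```

```bash
python3 look.py 6
```

```text
7.8333 [469.  -52.2 128.7] [0.9 0.3 0.4] [-0.06 -0.02 -0.01]
tcp ctrl -117.3 86.6
```

View pics/w6.png

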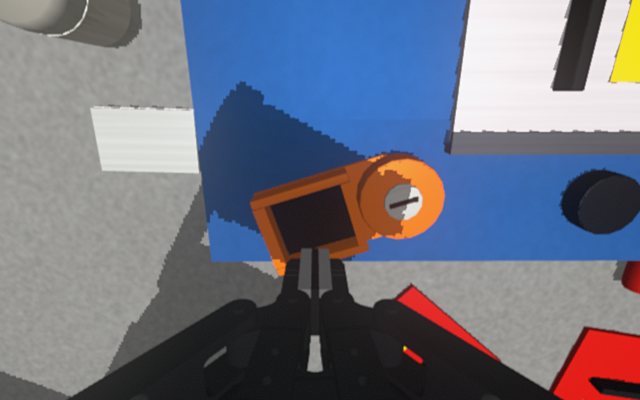

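View pics/s6.png

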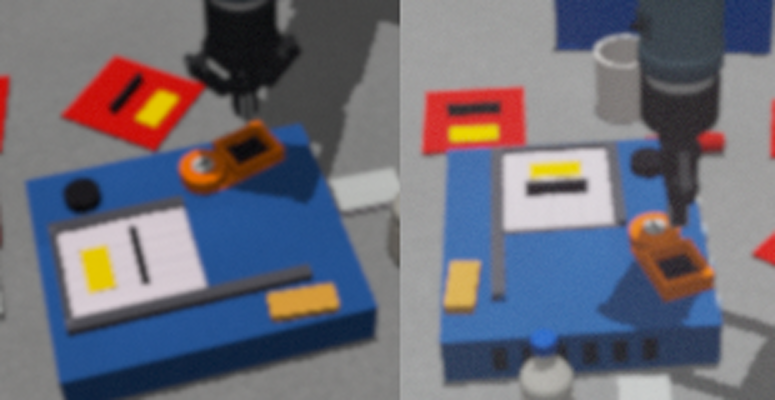

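The panel is home and the bay covered. The wrist view shows the hub centre at (402,198), with the slot spanning about (268–358, 183–255). I'll measure it by intersecting rays with the rim plane.

```bash
python3 - <<'E'
import cv2
a=cv2.imread('pics/w6.png')[140:290,230:460];cv2.imwrite('pics/w6c.png',cv2.resize(a,None,fx=3.4,fy=3.4,interpolation=cv2.INTER_CUBIC))
from plant import capture
from h import *
C=capture("wrist");p=np.load("pose.npy");c,s=np.cos(p[2]),np.sin(p[2])
def on(uv,z):
    d=C["T"][:3,:3]@np.linalg.inv(C["K"])@np.array([*uv,1]);t=C["T"][:3,3];X=t+d*(z-t[2])/d[2];e=X[:2]-p[:2]
    return (round(c*e[0]+s*e[1],1),round(-s*e[0]+c*e[1],1))
for n,uv,z in [("hub",(402,198),82),("screw",(404,203),82),("in_out_far",(268,206),82),("in_in_far",(347,183),82),("in_in_near",(358,243),82),("rim_outer_far",(252,192),82),("deckcorner",(212,261),60),("deckedge",(181,0),60)]: print(n,on(uv,z))
E
```

```text
hub (np.float64(-97.4), np.float64(31.3))
screw (np.float64(-100.7), np.float64(29.8))
in_out_far (np.float64(-102.6), np.float64(115.0))
in_in_far (np.float64(-87.7), np.float64(65.9))
in_in_near (np.float64(-128.4), np.float64(57.4))
rim_outer_far (np.float64(-93.3), np.float64(124.5))
deckcorner (np.float64(-154.1), np.float64(162.3))
deckedge (np.float64(15.5), np.float64(162.4))
```

View pics/w6c.png

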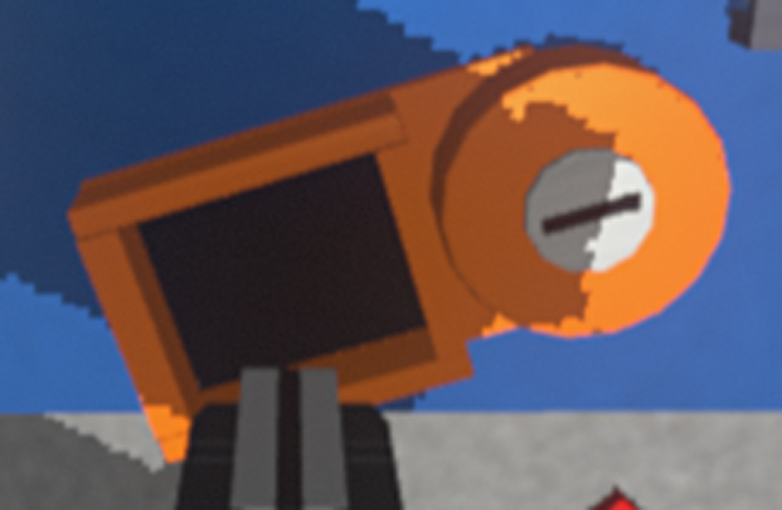

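```bash
python3 - <<'E'
from plant import capture
from h import *
C=capture("wrist");p=np.load("pose.npy");c,s=np.cos(p[2]),np.sin(p[2])
def on(uv,z):
    uv=(230+uv[0]/3.4,140+uv[1]/3.4)
    d=C["T"][:3,:3]@np.linalg.inv(C["K"])@np.array([*uv,1]);t=C["T"][:3,3];X=t+d*(z-t[2])/d[2];e=X[:2]-p[:2]
    return np.array([c*e[0]+s*e[1],-s*e[0]+c*e[1]])
q=np.array([on(u,66) for u in [(143,225),(375,155),(425,327),(200,388)]]);print(q.round(1),q.mean(0).round(1),np.linalg.norm(q-np.roll(q,-1,0),axis=1).round(1))
h=on((585,200),82);d=q.mean(0)-h;print(h,d,np.linalg.norm(d),np.arctan2(d[0],d[1]))
d=q[0]-q[1];print(np.arctan2(d[0],d[1]))
E
```

```text
[[-108.7  114.9]
 [ -94.2   68.8]
 [-131.2   57.5]
 [-145.3  104.5]] [-119.9   86.4] [48.3 38.7 49.  38.1]
[-98.125728    31.44224431] [-21.73010393  54.98159747] 59.119992191128915 -0.3763832647111861
-0.3050163437574707
```

The measured slot floor edges put the lever at -0.305 rad with its centre near (-117,88), which agrees with the text's geometry. The tip is at (-117.3,86.6), so I correct by 1.5 mm and insert.

Request:
{"op": "move_arm", "data": {
  "motion": [
    [[0,0,0],[1.5,0,-0.15],0],
    [[0,0,0],[3,0,-0.15],0],
    [[0,0,0],[4,0,-0.15],0],
    [[0,0,0],[5,0,-0.15],0],
    [[0,0,0],[5.55,0,-0.15],0],
    [[0,0,0],[5.55,0,-0.15],0],
    [[0,0,0],[5.55,0,-0.15],0]
  ]
}}

```text
clock: 8.67
eef_pos: [468.1, -50.4, 72.7]
ee_rot: [-2.057, 1.57, 2.789]
ft_force: [1.0, -0.2, -1.1]
width: -0.1
```

```bash
python3 look.py 7
python3 - <<'E'
import numpy as np
# tool-axis path cm from TCP ctrl (-117.3,88.1)
for ph in np.arange(-0.2,1.85,0.1):
    x=-100+59*np.sin(ph);y=33+59*np.cos(ph);print(round(ph,2),round((x+117.3)/10,2),round(-(y-88.1)/10,2))
E
```

```text
8.6667 [468.1 -50.4  72.7] [ 1.  -0.2 -1.1] [ 0.03 -0.03 -0.02]
tcp ctrl -117.9 88.6
-0.2 0.56 -0.27
-0.1 1.14 -0.36
0.0 1.73 -0.39
0.1 2.32 -0.36
0.2 2.9 -0.27
0.3 3.47 -0.13
0.4 4.03 0.08
0.5 4.56 0.33
0.6 5.06 0.64
0.7 5.53 1.0
0.8 5.96 1.4
0.9 6.35 1.84
1.0 6.69 2.32
1.1 6.99 2.83
1.2 7.23 3.37
1.3 7.41 3.93
1.4 7.54 4.51
1.5 7.62 5.09
1.6 7.63 5.68
1.7 7.58 6.27
1.8 7.48 6.85
```

View pics/w7.png

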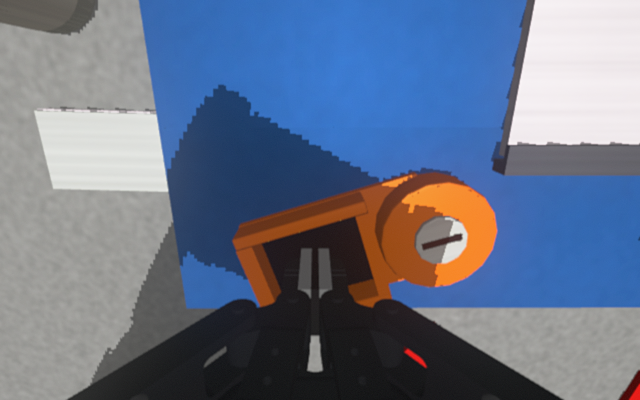

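View pics/s7.png

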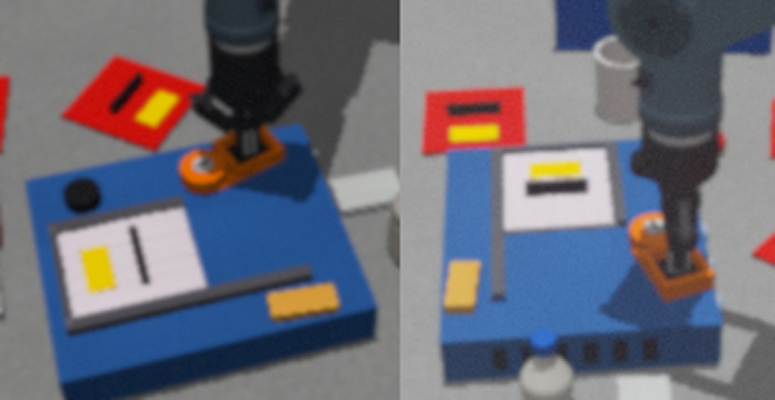

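The fingertips stand inside the slot at (316,265) in the wrist view, clear of the floor (no contact force). Now I follow the arc clockwise.

Request:
{"op": "move_arm", "data": {
  "motion": [
    [[0,0,0],[0,0.56,-0.27],0],
    [[0,0,0],[0,1.14,-0.36],0],
    [[0,0,0],[0,1.73,-0.39],0],
    [[0,0,0],[0,2.32,-0.36],0],
    [[0,0,0],[0,2.9,-0.27],0],
    [[0,0,0],[0,3.47,-0.13],0],
    [[0,0,0],[0,4.03,0.08],0],
    [[0,0,0],[0,4.56,0.33],0],
    [[0,0,0],[0,5.06,0.64],0],
    [[0,0,0],[0,5.53,1.0],0],
    [[0,0,0],[0,5.53,1.0],0]
  ]
}}

```text
clock: 9.73
eef_pos: [524.7, -52.9, 72.4]
ee_rot: [-2.375, 1.57, 2.471]
ft_force: [-2.0, -0.2, 0.8]
width: 0.2
```

```bash
python3 look.py 8
```

```text
9.7333 [524.7 -52.9  72.4] [-2.  -0.2  0.8] [-0.06  0.16 -0.01]
tcp ctrl -62.2 78.5
```

View pics/w8.png

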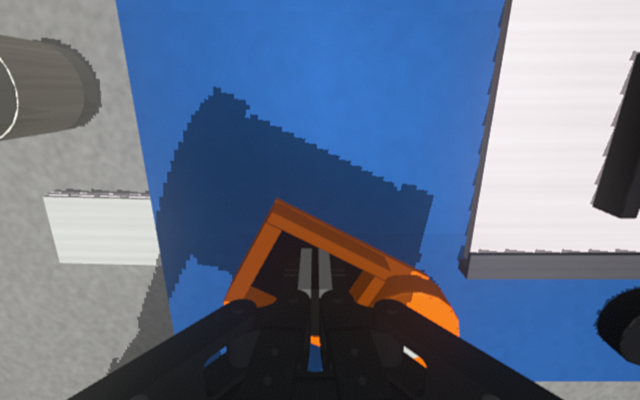

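The lever is turning with the finger (about 0.5 rad now). I continue the arc.

Request:
{"op": "move_arm", "data": {
  "motion": [
    [[0,0,0],[0,0.43,0.4],0],
    [[0,0,0],[0,0.82,0.84],0],
    [[0,0,0],[0,1.16,1.32],0],
    [[0,0,0],[0,1.46,1.83],0],
    [[0,0,0],[0,1.7,2.37],0],
    [[0,0,0],[0,1.88,2.93],0],
    [[0,0,0],[0,2.01,3.51],0],
    [[0,0,0],[0,2.09,4.09],0],
    [[0,0,0],[0,2.1,4.68],0],
    [[0,0,0],[0,2.1,4.68],0]
  ]
}}

```text
clock: 10.72
eef_pos: [551.1, -96.8, 72.6]
ee_rot: [-2.39, 1.57, 2.456]
ft_force: [-2.4, 1.2, 0.3]
width: 0.1
```

```bash
python3 look.py 9
```

```text
10.7167 [551.1 -96.8  72.6] [-2.4  1.2  0.3] [ 0.22  0.29 -0.04]
tcp ctrl -41.8 31.5
```

View pics/w9.png

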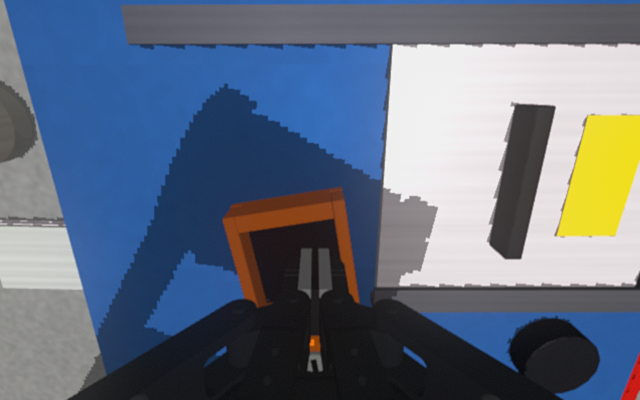

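View pics/s9.png

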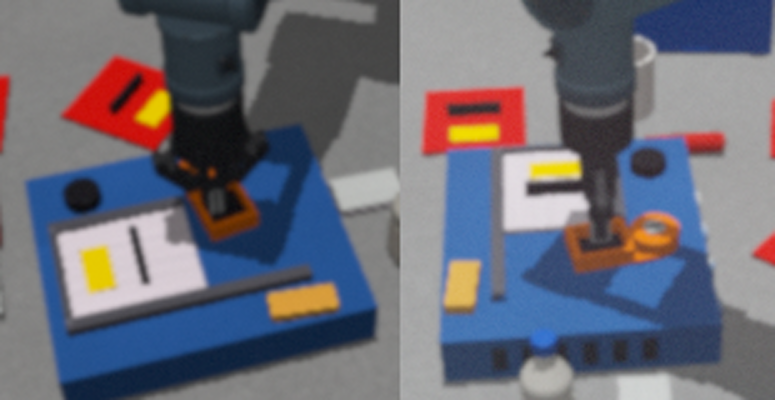

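The lever is nearly across. I press on towards its stop in small steps.

Request:
{"op": "move_arm", "data": {
  "motion": [
    [[0,0,0],[0,0,0.2],0],
    [[0,0,0],[0,0,0.4],0],
    [[0,0,0],[0,0,0.6],0],
    [[0,0,0],[0,0,0.7],0],
    [[0,0,0],[0,0,0.8],0]
  ]
}}

```text
clock: 11.28
eef_pos: [552.1, -104.3, 72.7]
ee_rot: [-2.233, 1.57, 2.613]
ft_force: [-4.1, 2.4, 1.5]
width: -0.5
```

Request:
{"op": "move_arm", "data": {
  "motion": [
    [[0,0,0],[0,0,0.1],0],
    [[0,0,0],[0,0,0.2],0],
    [[0,0,0],[0,0,0.2],0]
  ]
}}

```text
clock: 11.53
eef_pos: [552.6, -106.5, 72.7]
ee_rot: [3.02, 1.571, 1.583]
ft_force: [-2.0, 2.3, 1.3]
width: 0.0
```

Request:
{"op": "move_arm", "data": {
  "motion": [
    [[0,0,0],[0,0,0.1],0],
    [[0,0,0],[0,0,0.2],0],
    [[0,0,0],[0,0,0.2],0]
  ]
}}

```text
clock: 11.78
eef_pos: [552.6, -107.0, 72.7]
ee_rot: [-3.001, 1.568, 1.845]
ft_force: [-3.8, 7.6, 3.7]
width: -0.0
```

Request:
{"op": "move_arm", "data": {
  "motion": [
    [[0,0,0],[0,0,0.1],0],
    [[0,0,0],[0,0,0.2],0],
    [[0,0,0],[0,0,0.2],0]
  ]
}}

```text
clock: 12.03
eef_pos: [552.6, -107.4, 72.6]
ee_rot: [-2.982, 1.566, 1.865]
ft_force: [-3.2, 13.8, 5.3]
width: 0.1
```

The position has stalled while the force rises to 14 N, about 7 times the friction: the hard stop. I ease back to the slot's middle and lift out well clear.

Request:
{"op": "move_arm", "data": {
  "motion": [
    [[0,0,0],[0,0,-0.4],0],
    [[0,0,0],[0,0,-1.0],0],
    [[0,0,0],[-0.5,0,-1.2],0],
    [[0,0,0],[-2,0,-1.2],0],
    [[0,0,0],[-5,0,-1.2],0],
    [[0,0,0],[-8,0,-1.2],0],
    [[0,0,0],[-11,0,-1.2],0],
    [[0,0,0],[-12,-4,-1.2],0],
    [[0,0,0],[-12,-8,-1.2],0],
    [[0,0,0],[-12,-12,-1.2],0],
    [[0,0,0],[-12,-12,-1.2],0],
    [[0,0,0],[-12,-12,-1.2],0]
  ]
}}

```text
clock: 13.03
eef_pos: [431.5, -114.9, 193.5]
ee_rot: [0.723, 1.568, -0.716]
ft_force: [0.2, -0.4, -0.5]
width: -0.3
```

```bash
python3 look.py 10; python3 - <<'E'
from plant import capture
import cv2
cv2.imwrite("pics/sceneF.png",capture("scene")["frame"][:,:,::-1])
E
```

```text
13.0333 [ 431.5 -114.9  193.5] [ 0.2 -0.4 -0.5] [ 0.04  0.01 -0.02]
tcp ctrl -162.8 29.5
```

View pics/w10.png

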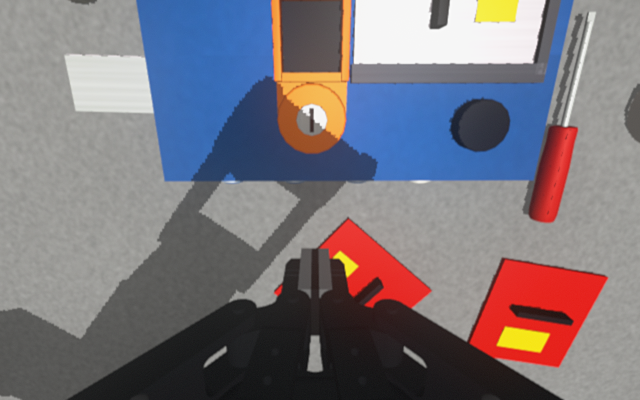

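View pics/s10.png

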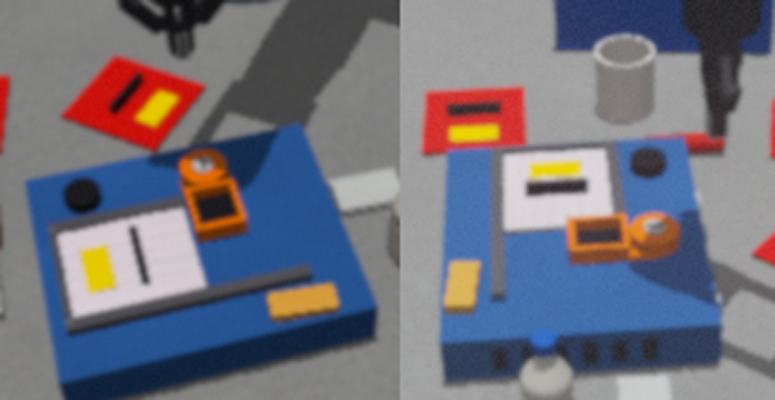

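View pics/sceneF.png

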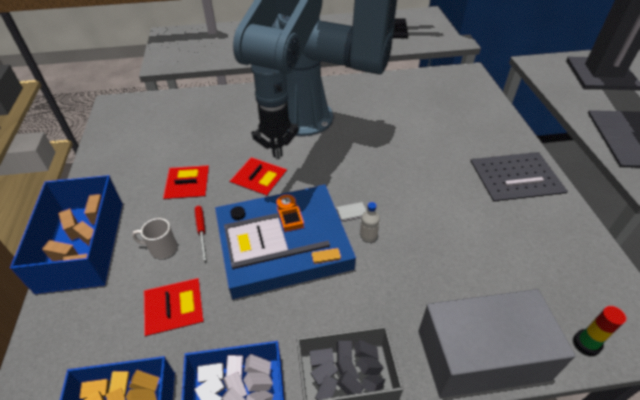

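The lever lies straight along +x (wrist view: hub (311,118), lever sides vertical at u 275–350), just behind the closed panel. The bay is covered and the bystanders have not moved. I hand in.

```bash
python3 -c "
from plant import arm
print(arm.close_job())"
```

```text
the job is handed in; nothing more can be done
None
```

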